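# Spot a filter plate and show its label to the reader

## Task

Bring the glass filter plate, lying flat on the bench, under the applicator so that the needle points into the little ring on the plate, and leave it still there for about a second without the plate touching the needle. Then find the frosted label end by its notched corner, take the plate by its plain half, and hold it level with the label up at the reader's reading point, frosted end towards the reader and lined up with it. Finish while still holding the plate there, steady and touching nothing else, and leave the other glassware and the stopper alone.

Things in the scene. Friction and masses are not known exactly. Their poses are not given: they have to be found in the camera images.
- plate: Loose glass filter plate, 120 mm long (its x), 44 mm wide (its y), 8 mm thick, about 0.1 kg, lying label face up. Origin: centre of its underside; z is up out of the label face. A 12 x 12 mm square notch is cut out of one corner, at +x +y: the end with the notch (+x) is the frosted label end, matt for the last 30 mm on the top face; the other half (-x) is plain. Best gripped across its 44 mm width, for instance 42 mm from the origin on the plain side.
- plate_ring (a point): Centre of the small printed ring (12 mm across) in the middle of the plate's top face, 8 mm above the plate's underside. Axes as the plate.
- frosted_end (a point): Middle of the frosted label area on the top face, 45 mm from the plate's origin towards the notched end. Axes as the plate.
- plain_end (a point): Middle of the plain end face, 60 mm from the plate's origin, away from the notch. Axes as the plate.
- applicator: Sample applicator fixed to the bench. Origin: on the bench directly below the needle tip; its +x points from needle to stand. The needle in its 12 mm holder hangs near the free end of a 14 mm wide bar (50 to 60 mm above the bench) that runs along +x to a 103 mm high post at 140 mm. The white base around the post, 90 x 110 mm, 16 mm high, begins 95 mm from the needle.
- needle_tip (a point): The fixed, downward pointing needle's tip, 16 mm above the bench, so 8 mm above a plate lying below it.
- reader: Label reader fixed to the bench: a 264 mm high steel post on a grey base, with a grey box head (about 70 mm) near its top looking down in front of it (-x). Origin: on the bench at the post's axis; +x points from the reading point to the post. A 2 mm thick foot plate in front, from 45 to 180 mm before the post, carries a printed circle with a cross exactly below the reading point.
- reading_point (a point): Where the reader reads, in the air: 120 mm above the bench, 140 mm in front of the post (reader's -x), straight above the circle with a cross. The middle of the frosted label area belongs here, with the plate's +x along the reader's +x, so that the plain end points away from the post.
- wash_bottle: White plastic bottle with a blue cap, 64 mm across, 150 mm high, loose. Leave alone. Origin: centre of its underside.
- flask: Conical glass flask, 76 mm across, 104 mm high, loose. Leave alone. Origin: centre of its underside.
- stopper: Black rubber stopper, 28 mm across, 26 mm high, loose, lying near the applicator and reader. Leave alone. Origin: centre of its underside.
Things that resemble listed ones, but are neither listed nor needed, are in the scene too. What is shaped like the applicator but blue, brown or orange is not meant.

How it is judged:
On the way:
1. the plate lies flat on the bench and still, with the needle pointing into its ring (within 5 mm of the centre), for 0.7 s (horizontal distance between plate_ring and needle_tip below 0.005 m and height (world z) of plate_ring below 0.0115 m and angle between plate's own z axis and vertical below 0.07 rad and linear speed of plate below 0.012 m/s), for 0.7 s.
At the end, for the whole second after the job is handed in: Fingers hold the plate by its plain half, still, level within 15 degrees, label up, over 80 mm up, off the reader; label middle within 25 mm of the reading point, frosted end towards the post, lined up within 20 degrees (distance between frosted_end and reading_point below 0.025 m and angle between plate's own z axis and vertical below 0.26 rad and angle between the x axis of plate and the x axis of reader, either way round below 0.35 rad and x of plain_end in the frame of reader below -0.18 m and height (world z) of plate above 0.08 m and x of the grasp point in the frame of plate below 0 m and contact force between the fingers and plate above 1 N and contact force between plate and reader below 0.3 N and linear speed of plate below 0.02 m/s); the arm keeps its last pose, push and grip.
It fails at once if the plate is pressed against the applicator or its needle (over 1.5 N) (contact force between plate and applicator above 1.5 N).
It fails at once if the bottle, flask or stopper is moved by more than 25 mm (distance of any of wash_bottle, flask, stopper from where it was at the start of the episode above 0.025 m).
It also fails if it takes over 58 s, if anything falls off the work surface, if the arm or the gripper's body presses on something with over 40 N, if the wrist force passes 120 N, or if a joint passes its speed limit or range.

## Robot

A 6-joint arm with a two-finger parallel gripper is mounted at the origin on the work surface. World frame = base frame: x ahead of the robot, y to its left, z up, the work surface at z = 0. Lengths are in m, angles in rad, forces in N, time in s.
With the tool pointing down it reaches from about 0.35 to 0.8 m from the base axis. Payload 7.3 kg.
Tool frame: the origin (TCP) lies at the very end of the fingers, on their centre line; the grasp point (between the pads) lies behind it (manip.grip_depth is the x of the grasp point in the tool frame, in m); x points along the fingers, y is the direction in which the jaws open and shut, and the axes are right-handed (so a half turn about x gives the same grasp; the last joint's range is limited). The gripper opens to 85 mm and grips with 20 to 120 N. Pads are 22 mm wide; open, the fingers measure 114 mm over their backs; the gripper's body (76 mm by 85 mm) begins 54 mm behind the grasp point. The pads swing forward as they close: fully open they stand 13 mm farther back than shut.
Start: joints at [1.119, 0.342, 1.524, -0, 1.275, -0.146], TCP at [0.158, 0.501, 0.231] pointing down, gripper open.
Joint ranges: [-2.53, 2.53], [-0.77, 2.02], [0.04, 2.7], [-1, 4.14], [0.28, 2.66], [-3.11, 3.11]. Speed limits (rad/s): [2.57, 2.57, 3.14, 3.14, 3.14, 3.14].

## Interface

Orientations are given as a 3x3 rotation matrix whose columns are the frame's x, y, z axes.
In Python, from workcell import manip, read_camera gives the robot as it stands.
- The arm moves only by the shell command python3 -m crank 'ROWS' [FORCE]. ROWS is JSON, a list of rows, each an object of numbers: "wx", "wy", "wz": the turn, a rotation vector about the tool's x, y, z in rad; "dx", "dy", "dz": the shift along the tool's x, y, z in m; "jaw": the opening, from -1 (shut) to 1 (fully open). A call has exactly 10 rows; each row shifts and turns the pose as measured when the row begins, along the tool's axes as they then stand; what a row does not reach is not made up. A row lasts 1/10 s, in which the tool goes at most 50 mm and 8.59 degrees, less where a joint would pass 70% of its speed; a pose out of reach is approached as far as the arm can. A call is refused whole if a number of a shift passes 0.05 or a number of a turn 0.15, either way. A call with a gripper value outside its range is refused whole. The fingers move at their own pace and stop on an object; FORCE is the grip in N (left out, the last holds). Time passes only in rows, so rows that do not move let the fingers close, or fill a call up. It gives the time, the measured TCP pose, the force and the opening at its end, in the units of the state.
- manip.get_obs(): the state, without advancing time (a new reading comes with each control period).
- read_camera(name): name is "scene" or "top"; returns a dict with "image" (400x640x3 uint8, red, green, blue), "mtx" (3x3 intrinsics, pixels), "world_to_cam" (4x4, takes a point from world to camera coordinates). Camera axes: x right, y down, z forward; pixel columns grow to the right and rows downward; lengths in m; the calibration is good to about 2 mm. A picture is of the moment at which its call begins. There is no depth.
- manip.close_job(): hands the job in, once; it reports no verdict.
The state is a dict: "clock": time; "joint_pos": joint angles; "joint_vel": joint speeds; "joint_torque": joint torques, N m; "ee_pos": TCP position; "ee_rot": TCP orientation; "contact_force": force on the tool from outside, world axes, zero at the start; "wrist_torque": the same for the moment, N m; "gripper_width": opening from 0.0 (shut) to 1.0 (fully open).
Only numpy, scipy, OpenCV 4.12 (cv2) and the standard library are available. Lean on these libraries where they do the work, as an engineer would, in place of code of your own. Each camera call takes 0.05 s, during which the arm holds its last target.

## Working session

There is one attempt and no reset: what is moved stays moved. The work goes in short steps, Python scripts to look and compute and a shell command to move; the robot and the scene stay as the last step left them, time stands still between calls to the robot, and variables do not carry over. Pictures are saved under pics/ and viewed, and the job is handed in when it is done.

```bash
ls; mkdir -p pics
python3 - <<'E'
from workcell import manip, read_camera
import cv2,numpy as np,pickle
o=manip.get_obs()
print(manip.grip_depth,o['clock'],o['ee_pos'],np.round(o['ee_rot'],3).tolist(),o['gripper_width'])
for n in("scene","top"):
    r=read_camera(n); pickle.dump(r,open(f'{n}0.pkl','wb'))
    cv2.imwrite(f'pics/{n}0.png',r['image'][:,:,::-1]); print(r['mtx'].tolist(),np.round(r['world_to_cam'],3).tolist())
E
```

```text
pics
-0.0187 0.0 [0.15784716 0.50028157 0.23063562] [[-0.001, 0.301, 0.954], [-0.001, 0.954, -0.301], [-1.0, -0.002, -0.0]] 0.9939136434130865
[[392.50997581467266, 0.0, 320.5764812322188], [0.0, 392.50997581467266, 195.74327309025358], [0.0, 0.0, 1.0]] [[0.45, 0.893, -0.007, -0.379], [0.589, -0.303, -0.749, -0.173], [-0.671, 0.334, -0.662, 1.557], [0.0, 0.0, 0.0, 1.0]]
[[464.1947904405046, 0.0, 314.3601853752968], [0.0, 464.1947904405046, 204.16524401769112], [0.0, 0.0, 1.0]] [[0.004, -1.0, 0.002, 0.19], [-0.996, -0.004, -0.092, 0.498], [0.092, -0.002, -0.996, 1.646], [0.0, 0.0, 0.0, 1.0]]
```

View pics/scene0.png

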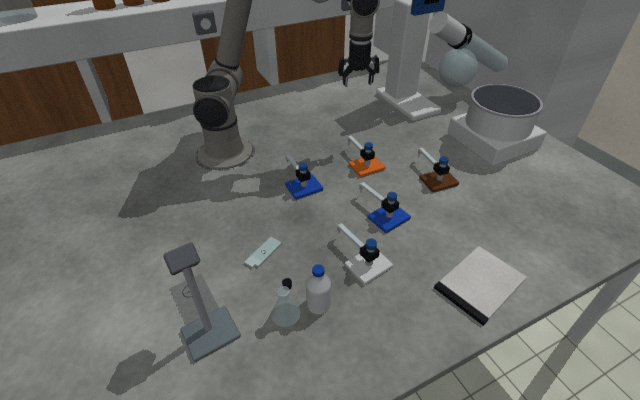

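View pics/top0.png

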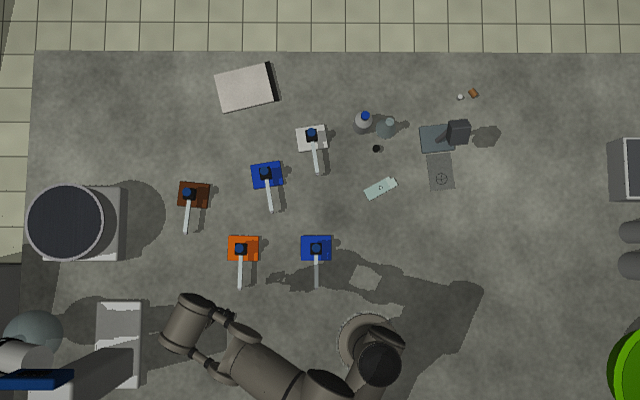

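Scene: the pale plate is at top (380,188) / scene (263,252). The applicators are white base at top (312,138), blue at (267,174) and (316,246), brown at (194,195) and orange at (243,248). The reader is at top (440,150), the stopper at (376,148), the bottle at (363,122) and the flask at (387,126). By the description I choose the white applicator and the pale plate, and check both in a close crop.

```bash
cat > h.py <<'E'
import numpy as np,cv2,pickle
def ray(r,u,v,z):
    K=r['mtx'];T=r['world_to_cam'];R=T[:3,:3];c=-R.T@T[:3,3]
    d=R.T@np.linalg.inv(K)@np.array([u,v,1.]);return c+d*(z-c[2])/d[2]
def proj(r,p):
    q=r['world_to_cam'][:3,:3]@np.asarray(p)+r['world_to_cam'][:3,3];q=r['mtx']@q;return q[:2]/q[2]
E
python3 - <<'E'
import pickle,cv2,numpy as np
t=pickle.load(open('top0.pkl','rb'))['image'];s=pickle.load(open('scene0.pkl','rb'))['image']
a=cv2.resize(t[110:210,290:490],None,fx=4,fy=4,interpolation=cv2.INTER_CUBIC)
cv2.imwrite('pics/ctop.png',a[:,:,::-1])
b=cv2.resize(s[220:370,160:410],None,fx=3.2,fy=3.2,interpolation=cv2.INTER_CUBIC)
cv2.imwrite('pics/csc.png',b[:,:,::-1])
c=cv2.resize(t[170:205,355:405],None,fx=14,fy=14,interpolation=cv2.INTER_CUBIC)
cv2.imwrite('pics/cpl.png',c[:,:,::-1])
E
```

```text
(no output)
```

View pics/ctop.png

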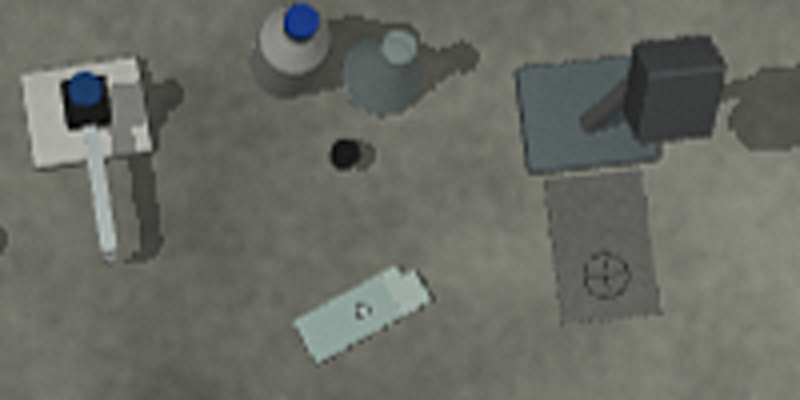

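View pics/csc.png

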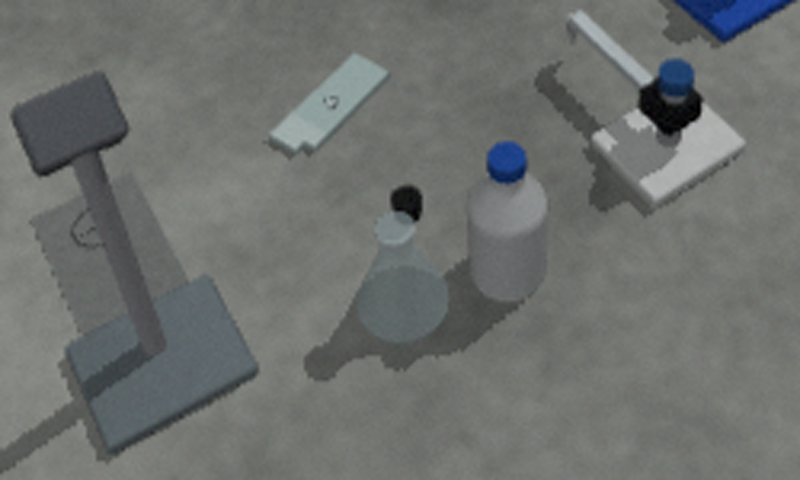

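View pics/cpl.png

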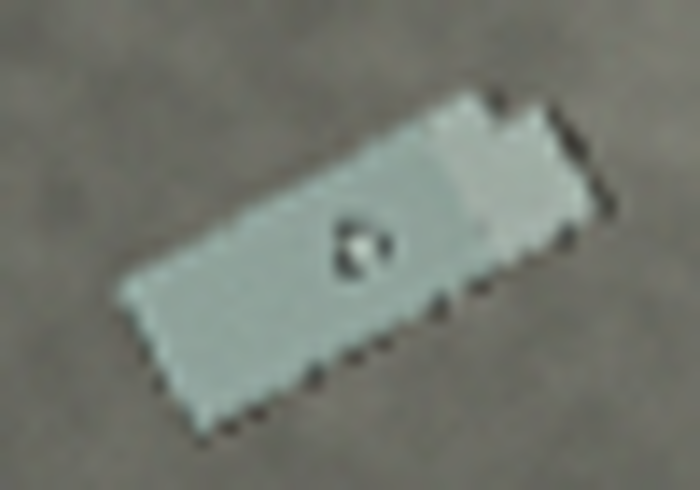

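Run:
```python
import pickle,cv2,numpy as np
from h import *
R={n:pickle.load(open(n+'0.pkl','rb')) for n in('top','scene')}
for n,(x0,y0,x1,y1) in dict(top=(350,165,410,210),scene=(235,228,295,278)).items():
    r=R[n];im=r['image'][y0:y1,x0:x1].astype(int)
    m=((im[...,1]>115)&(im[...,1]>im[...,0]+6)).astype(np.uint8)
    k,l,st,_=cv2.connectedComponentsWithStats(m);i=1+np.argmax(st[1:,4]);m=(l==i).astype(np.uint8)
    c=max(cv2.findContours(m,0,2)[0],key=cv2.contourArea)[:,0]+[x0,y0]
    P=np.array([ray(r,u,v,.008)[:2] for u,v in c],dtype=np.float32)*1000
    (cx,cy),(w,h),a=cv2.minAreaRect(P);print(n,st[i,4],(cx,cy),(w,h),a)
    b=cv2.resize(r['image'][y0:y1,x0:x1],None,fx=10,fy=10,interpolation=cv2.INTER_CUBIC)
    cv2.imwrite(f'pics/m_{n}.png',np.hstack([b[:,:,::-1]*1])) 
for n,(x0,y0,x1,y1) in dict(top=(290,120,335,180),scene=(330,215,400,285)).items():
    b=cv2.resize(R[n]['image'][y0:y1,x0:x1],None,fx=9 if n=='top' else 8,fy=9 if n=='top' else 8,interpolation=cv2.INTER_CUBIC)
    cv2.imwrite(f'pics/a_{n}.png',b[:,:,::-1])
```

```text
top 393 (561.7163696289062, -46.06062316894531) (44.93904495239258, 121.48729705810547) 29.26604461669922
scene 465 (557.9481201171875, -48.51708221435547) (44.02182388305664, 121.43355560302734) 29.094831466674805
```

View pics/a_top.png

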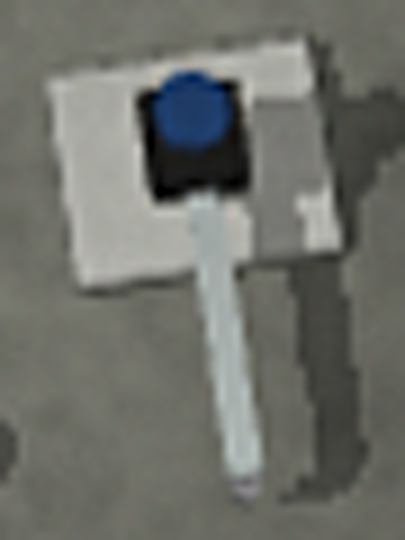

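View pics/a_scene.png

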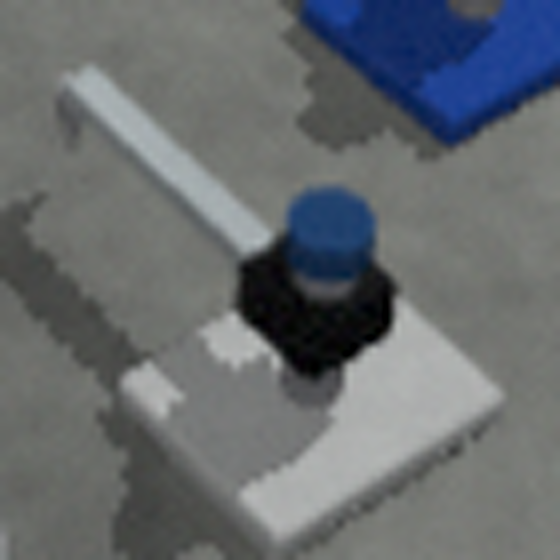

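View pics/m_scene.png

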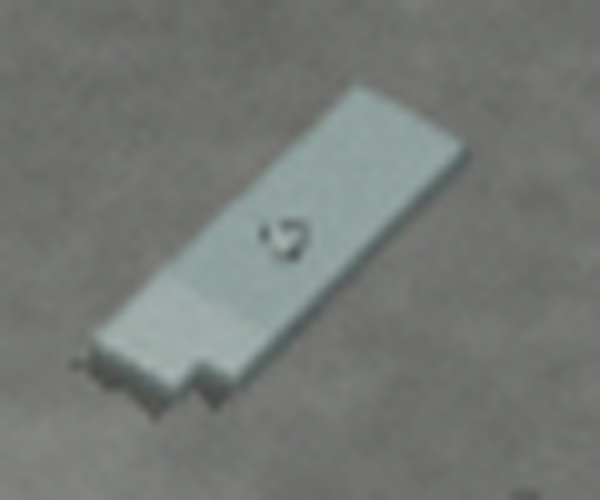

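Run:
```python
import pickle,cv2,numpy as np
from h import *
R={n:pickle.load(open(n+'0.pkl','rb')) for n in('top','scene')}
print('ring',ray(R['top'],380.7,187.7,.008),ray(R['scene'],235+28.3,228+23.7,.008))
# base top corners (hand read) z=.016
for n,o,k,pts in(('top',(290,120),9,[(50,82),(308,38),(343,248),(84,288)]),('scene',(330,215),8,[(120,378),(270,530),(500,395),(390,300)])):
    P=[ray(R[n],o[0]-.5+u/k,o[1]-.5+v/k,.016)[:2]*1000 for u,v in pts];print(n,np.round(P,1).tolist())
# bar in top, z=.060
for u,v in[(188,200),(220,195),(230,475),(262,465)]: print('bar',np.round(ray(R['top'],289.5+u/9,119.5+v/9,.06)*1000,1))
for u,v in[(88,63),(62,80),(270,230),(245,255)]: print('barS',np.round(ray(R['scene'],329.5+u/8,214.5+v/8,.06)*1000,1))
print('cap', ray(R['top'],289.5+192/9,119.5+108/9,.100)*1000, ray(R['scene'],329.5+332/8,214.5+205/8,.103)*1000)
# reader: circle, foot, base
print('circle top',ray(R['top'],290-.4+607/4,110-.4+275/4,.002)*1000,'scene',ray(R['scene'],160-.4+88/3.2,220-.4+229/3.2,.002)*1000)
for u,v in[(545,180),(642,172),(662,312),(562,325)]: print('foot',np.round(ray(R['top'],289.6+u/4,109.6+v/4,.002)*1000,1))
for n in R:
    T=R[n]['world_to_cam'];print(n,-T[:3,:3].T@T[:3,3])
```

```text
ring [ 0.5598951  -0.04888777  0.008     ] [ 0.55996095 -0.04732388  0.008     ]
top [[775.6, 264.2], [794.4, 159.2], [707.5, 144.8], [690.6, 249.8]]
scene [[707.6, 144.4], [788.2, 157.7], [775.5, 260.6], [720.9, 249.9]]
bar [717.  207.5  60. ]
bar [719.  194.8  60. ]
bar [607.2 190.4  60. ]
bar [611.2 177.9  60. ]
barS [601.9 188.5  60. ]
barS [605.2 175.5  60. ]
barS [704.1 205.7  60. ]
barS [710.1 191.7  60. ]
cap [743.9425665 205.7840423 100.       ] [735.4229464  207.77604747 103.        ]
circle top [ 596.11607619 -272.15437549    2.        ] scene [ 591.90355861 -279.6376737     2.        ]
foot [ 684. -217.    2.]
foot [ 691.9 -306.4    2. ]
foot [ 562.2 -321.7    2. ]
foot [ 549.9 -230.1    2. ]
top [0.34435789 0.19522795 1.68443621]
scene [ 1.31758884 -0.23315163  0.89921936]
```

Run:
```python
import pickle,cv2,numpy as np
from h import *
R={n:pickle.load(open(n+'0.pkl','rb')) for n in('top','scene')}
a=cv2.resize(R['scene']['image'][220:245,328:363],None,fx=20,fy=20,interpolation=cv2.INTER_NEAREST)
a=cv2.convertScaleAbs(a,alpha=1.5);cv2.imwrite('pics/n_s.png',a[:,:,::-1])
a=cv2.resize(R['top']['image'][160:180,305:330],None,fx=24,fy=24,interpolation=cv2.INTER_NEAREST)
a=cv2.convertScaleAbs(a,alpha=1.5);cv2.imwrite('pics/n_t.png',a[:,:,::-1])
for x,y in((604,182),(608,183),(612,184)):
  for z in(60,50,40,25,16): print(x,y,z,np.round(proj(R['scene'],(x/1e3,y/1e3,z/1e3))-[328,220],2),np.round(proj(R['top'],(x/1e3,y/1e3,z/1e3))-[305,160],2))
```

```text
604 182 60 [10.95  3.53] [12.43 13.17]
604 182 50 [10.87  5.87] [12.41 13.62]
604 182 40 [10.79  8.18] [12.38 14.06]
604 182 25 [10.67 11.6 ] [12.35 14.7 ]
604 182 16 [10.6  13.62] [12.33 15.09]
608 183 60 [11.89  4.27] [12.15 12.05]
608 183 50 [11.8   6.61] [12.13 12.5 ]
608 183 40 [11.71  8.92] [12.11 12.95]
608 183 25 [11.59 12.34] [12.08 13.61]
608 183 16 [11.51 14.37] [12.06 14.  ]
612 184 60 [12.83  5.02] [11.88 10.93]
612 184 50 [12.74  7.36] [11.85 11.39]
612 184 40 [12.65  9.67] [11.83 11.84]
612 184 25 [12.51 13.09] [11.8  12.51]
612 184 16 [12.43 15.12] [11.78 12.91]
```

View pics/n_s.png

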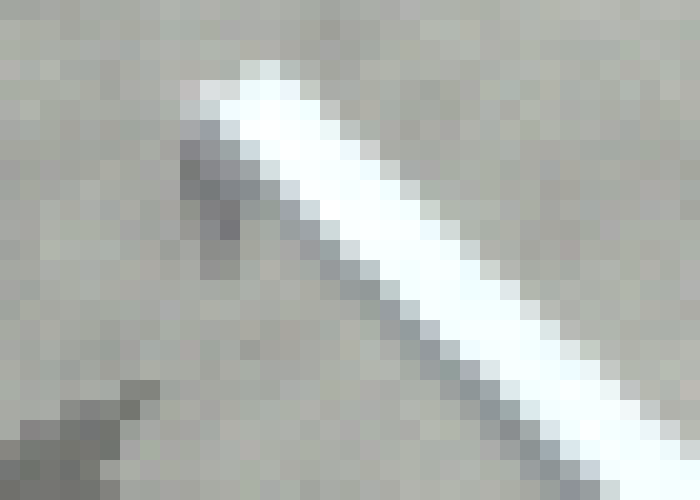

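View pics/n_t.png

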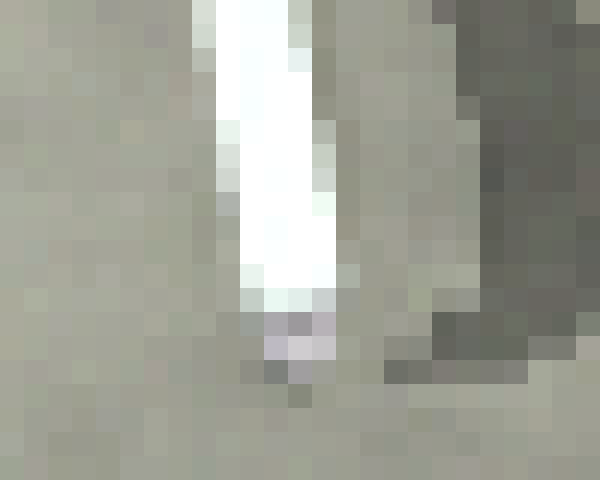

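Close crops show the notch and matt end on the plate at top (393,178), pointing towards −y. The needle under the white applicator's bar ends at scene (338.5,233) / top (317,176). Measurements:

| Item | Position (m) | Yaw |
|---|---|---|
| Plate ring | (0.560, −0.048) | −60.8° |
| Needle | (0.604, 0.182) | 9.2° |
| Reading point | (0.596, −0.272) | 6.2° |

I start moving now.

```bash
cat > d.py <<'E'
import sys,numpy as np
from workcell import manip
# usage: d.py x y z toolY_angle_deg  -> deltas in tool axes (mm) and rotvec to target (tool down)
o=manip.get_obs();p=np.array(o['ee_pos']);Rm=np.array(o['ee_rot'])
x,y,z,a=map(float,sys.argv[1:5]);a=np.radians(a)
Y=np.array([np.cos(a),np.sin(a),0]);X=np.array([0,0,-1.]);G=np.c_[X,Y,np.cross(X,Y)]
from scipy.spatial.transform import Rotation as Ro
print('t',round(o['clock'],2),'p',np.round(p*1e3,1),'shift mm',np.round(Rm.T@(np.array([x,y,z])-p)*1e3,1),'turn',np.round(Ro.from_matrix(Rm.T@G).as_rotvec(),3),'F',np.round(o['contact_force'],1),'w',round(o['gripper_width'],3),'ang',round(np.degrees(np.arctan2(Rm[1,1],Rm[0,1])),1),'q',np.round(o['joint_pos'],2))
E
python3 -m crank '[{"dy":-0.029,"dz":0.040,"jaw":1},{"dy":-0.029,"dz":0.040,"jaw":1},{"dy":-0.029,"dz":0.040,"jaw":1},{"dy":-0.029,"dz":0.040,"jaw":1},{"dy":-0.029,"dz":0.040,"jaw":1},{"dy":-0.029,"dz":0.040,"jaw":1},{"dy":-0.029,"dz":0.040,"jaw":1},{"dy":-0.029,"dz":0.040,"jaw":1},{"dy":-0.029,"dz":0.040,"jaw":1},{"dy":-0.029,"dz":0.040,"jaw":1}]' 50; python3 d.py .5385 -.0096 .1 29.25
```

```text
t 0.1 p [157.9 500.3 230.7] shift mm [ 131.1 -371.5  516.5] turn [0.754 0.    0.001] F [0.6 0.1 0.4] w 1.004 ang 72.5 q [ 1.12  0.34  1.52 -0.    1.28 -0.15]invalid input at $[0]: expected keys wx, wy, wz, dx, dy, dz, jaw
```

```bash
python3 -m crank '[{"wx":0,"wy":0,"wz":0,"dx":0,"dy":-0.029,"dz":0.04,"jaw":1},{"wx":0,"wy":0,"wz":0,"dx":0,"dy":-0.029,"dz":0.04,"jaw":1},{"wx":0,"wy":0,"wz":0,"dx":0,"dy":-0.029,"dz":0.04,"jaw":1},{"wx":0,"wy":0,"wz":0,"dx":0,"dy":-0.029,"dz":0.04,"jaw":1},{"wx":0,"wy":0,"wz":0,"dx":0,"dy":-0.029,"dz":0.04,"jaw":1},{"wx":0,"wy":0,"wz":0,"dx":0,"dy":-0.029,"dz":0.04,"jaw":1},{"wx":0,"wy":0,"wz":0,"dx":0,"dy":-0.029,"dz":0.04,"jaw":1},{"wx":0,"wy":0,"wz":0,"dx":0,"dy":-0.029,"dz":0.04,"jaw":1},{"wx":0,"wy":0,"wz":0,"dx":0,"dy":-0.029,"dz":0.04,"jaw":1},{"wx":0,"wy":0,"wz":0,"dx":0,"dy":-0.029,"dz":0.04,"jaw":1}]' 50; python3 d.py .5385 -.0096 .1 29.25
```

```text
clock: 1.1
ee_pos: [0.4538, 0.0998, 0.2278]
ee_rot: [[-0.004, 0.29, 0.957], [-0.002, 0.957, -0.29], [-1.0, -0.003, -0.003]]
contact_force: [0.6, 0.7, -0.1]
gripper_width: 1.001
t 1.1 p [453.8  99.8 227.8] shift mm [127.7 -79.8 113.2] turn [ 0.766 -0.002  0.004] F [ 0.6  0.7 -0.1] w 1.001 ang 73.2 q [ 0.05  0.24  1.68 -0.    1.23 -1.22]
```

```bash
python3 -m crank '[{"wx":0,"wy":0,"wz":0,"dx":0.005,"dy":-0.02,"dz":0.0283,"jaw":1},{"wx":0,"wy":0,"wz":0,"dx":0.01,"dy":-0.02,"dz":0.0283,"jaw":1},{"wx":0,"wy":0,"wz":0,"dx":0.01,"dy":-0.02,"dz":0.0283,"jaw":1},{"wx":0,"wy":0,"wz":0,"dx":0.01,"dy":-0.02,"dz":0.0283,"jaw":1},{"wx":0.128,"wy":0,"wz":0,"dx":0.015,"dy":0,"dz":0,"jaw":1},{"wx":0.128,"wy":0,"wz":0,"dx":0.015,"dy":0,"dz":0,"jaw":1},{"wx":0.128,"wy":0,"wz":0,"dx":0.015,"dy":0,"dz":0,"jaw":1},{"wx":0.128,"wy":0,"wz":0,"dx":0.015,"dy":0,"dz":0,"jaw":1},{"wx":0.128,"wy":0,"wz":0,"dx":0.015,"dy":0,"dz":0,"jaw":1},{"wx":0.128,"wy":0,"wz":0,"dx":0.015,"dy":0,"dz":0,"jaw":1}]'; python3 d.py .5385 -.0096 .006 29.25
```

```text
clock: 2.1
ee_pos: [0.544, -0.0232, 0.0956]
ee_rot: [[-0.005, 0.892, 0.453], [-0.002, 0.453, -0.892], [-1.0, -0.006, -0.0]]
contact_force: [-0.0, 0.1, -0.3]
gripper_width: 1.003
t 2.1 p [544.  -23.2  95.6] shift mm [ 89.6   1.7 -14.6] turn [-0.041 -0.     0.006] F [-0.   0.1 -0.3] w 1.003 ang 26.9 q [-0.18  0.52  1.65 -0.    0.98 -0.65]
```

```bash
python3 -m crank '[{"wx":-0.02,"wy":0,"wz":0.003,"dx":0.01,"dy":0.001,"dz":-0.007,"jaw":1},{"wx":-0.02,"wy":0,"wz":0.003,"dx":0.01,"dy":0.001,"dz":-0.008,"jaw":1},{"wx":0,"wy":0,"wz":0,"dx":0.01,"dy":0,"dz":0,"jaw":1},{"wx":0,"wy":0,"wz":0,"dx":0.01,"dy":0,"dz":0,"jaw":1},{"wx":0,"wy":0,"wz":0,"dx":0.01,"dy":0,"dz":0,"jaw":1},{"wx":0,"wy":0,"wz":0,"dx":0.01,"dy":0,"dz":0,"jaw":1},{"wx":0,"wy":0,"wz":0,"dx":0,"dy":0,"dz":0,"jaw":1},{"wx":0,"wy":0,"wz":0,"dx":0,"dy":0,"dz":0,"jaw":1},{"wx":0,"wy":0,"wz":0,"dx":0,"dy":0,"dz":0,"jaw":0.3},{"wx":0,"wy":0,"wz":0,"dx":0,"dy":0,"dz":0,"jaw":0.3}]'; python3 d.py .5385 -.0096 .004 29.25
python3 - <<'E'
from workcell import read_camera
import cv2
r=read_camera('scene');cv2.imwrite('pics/s1.png',cv2.resize(r['image'][170:290,200:340],None,fx=5,fy=5)[:,:,::-1])
E
```

```text
clock: 3.1
ee_pos: [0.5372, -0.0097, 0.0286]
ee_rot: [[-0.006, 0.875, 0.483], [0.001, 0.483, -0.876], [-1.0, -0.004, -0.004]]
contact_force: [0.2, -0.7, -0.2]
gripper_width: 0.689
t 3.1 p [537.2  -9.7  28.6] shift mm [24.6  1.3  0.7] turn [-0.006 -0.004  0.004] F [ 0.2 -0.7 -0.2] w 0.689 ang 28.9 q [-0.16  0.61  1.72  0.    0.82 -0.67]
```

View pics/s1.png

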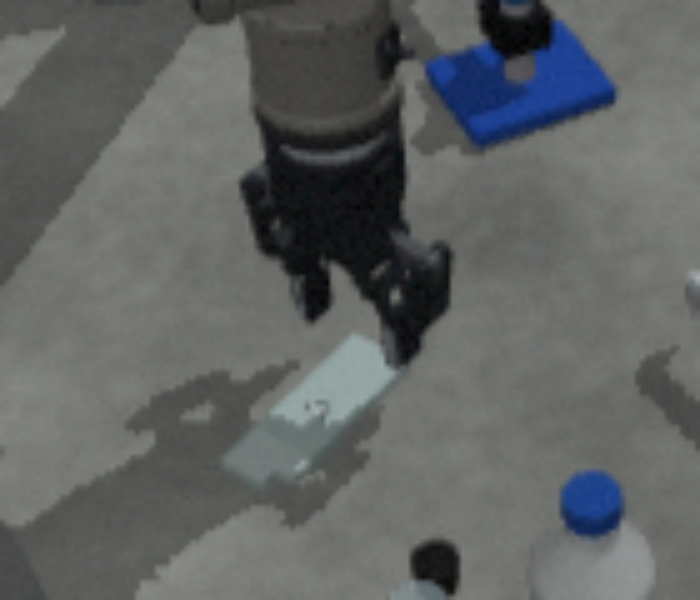

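The fingers, crop (310,310) and (400,355), straddle the plain end, so I descend.

```bash
python3 -m crank '[{"wx":-0.006,"wy":-0.004,"wz":0.004,"dx":0.006,"dy":0.001,"dz":0.001,"jaw":0.3},{"wx":0,"wy":0,"wz":0,"dx":0.006,"dy":0,"dz":0,"jaw":0.3},{"wx":0,"wy":0,"wz":0,"dx":0.006,"dy":0,"dz":0,"jaw":0.3},{"wx":0,"wy":0,"wz":0,"dx":0.005,"dy":0,"dz":0,"jaw":0.3},{"wx":0,"wy":0,"wz":0,"dx":0.003,"dy":0,"dz":0,"jaw":0.3},{"wx":0,"wy":0,"wz":0,"dx":0,"dy":0,"dz":0,"jaw":0.3},{"wx":0,"wy":0,"wz":0,"dx":0,"dy":0,"dz":0,"jaw":0},{"wx":0,"wy":0,"wz":0,"dx":0,"dy":0,"dz":0,"jaw":-0.2},{"wx":0,"wy":0,"wz":0,"dx":0,"dy":0,"dz":0,"jaw":-0.2},{"wx":0,"wy":0,"wz":0,"dx":0,"dy":0,"dz":0,"jaw":-0.2}]' 30; python3 d.py .5385 -.0096 .002 29.25
```

```text
clock: 4.15
ee_pos: [0.5388, -0.0101, 0.0009]
ee_rot: [[0.001, 0.872, 0.489], [-0.001, 0.489, -0.872], [-1.0, 0.001, 0.001]]
contact_force: [-0.2, 0.4, -1.2]
gripper_width: 0.505
t 4.15 p [538.8 -10.1   0.9] shift mm [-1.1 -0.  -0.6] turn [ 0.     0.001 -0.001] F [-0.2  0.4 -1.2] w 0.505 ang 29.3 q [-0.16  0.66  1.74 -0.    0.75 -0.67]
```

```bash
python3 -m crank '[{"wx":0,"wy":0,"wz":0,"dx":0,"dy":0,"dz":0,"jaw":-1},{"wx":0,"wy":0,"wz":0,"dx":0,"dy":0,"dz":0,"jaw":-1},{"wx":0,"wy":0,"wz":0,"dx":0,"dy":0,"dz":0,"jaw":-1},{"wx":0,"wy":0,"wz":0,"dx":-0.005,"dy":0,"dz":0,"jaw":-1},{"wx":0,"wy":0,"wz":0,"dx":-0.01,"dy":0,"dz":0,"jaw":-1},{"wx":0,"wy":0,"wz":0,"dx":-0.01,"dy":0,"dz":0,"jaw":-1},{"wx":0,"wy":0,"wz":0,"dx":-0.01,"dy":0,"dz":0,"jaw":-1},{"wx":0,"wy":0,"wz":0,"dx":0,"dy":0,"dz":0,"jaw":-1},{"wx":0,"wy":0,"wz":0,"dx":0,"dy":0,"dz":0,"jaw":-1},{"wx":0,"wy":0,"wz":0,"dx":0,"dy":0,"dz":0,"jaw":-1}]' 50; python3 d.py .5385 -.0096 .002 29.25
python3 - <<'E'
from workcell import read_camera
import cv2,pickle
from h import *
t=pickle.load(open('top0.pkl','rb'))
print('stopper',ray(t,376,148.5,.02),'blue far edge',ray(t,302,236,.016),ray(t,332,236,.016),'blue2 needle',ray(t,272,211,.05))
r=read_camera('scene');cv2.imwrite('pics/s2.png',cv2.resize(r['image'][170:290,200:340],None,fx=5,fy=5)[:,:,::-1])
E
```

```text
clock: 5.15
ee_pos: [0.5393, -0.0101, 0.0401]
ee_rot: [[0.003, 0.872, 0.489], [-0.001, 0.489, -0.872], [-1.0, 0.002, 0.002]]
contact_force: [-0.4, -0.4, -2.1]
gripper_width: 0.492
t 5.15 p [539.3 -10.1  40.1] shift mm [38.1 -0.6 -0.9] turn [ 0.     0.002 -0.002] F [-0.4 -0.4 -2.1] w 0.492 ang 29.3 q [-0.16  0.59  1.71 -0.    0.83 -0.67]
stopper [ 0.70212576 -0.03131697  0.02      ] blue far edge [0.38309667 0.23620405 0.016     ] [0.38354003 0.12859758 0.016     ] blue2 needle [0.46994738 0.34184917 0.05      ]
```

View pics/s2.png

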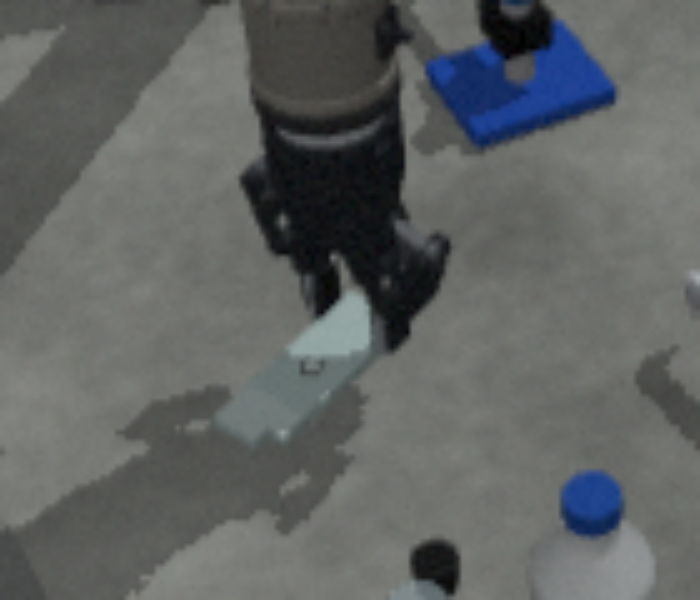

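Plate lifted level. Next I turn it and move beside the needle on the −y side.

```bash
python3 -m crank '[{"wx":0,"wy":0,"wz":0,"dx":0,"dy":0.0295,"dz":-0.0316,"jaw":-1},{"wx":0,"wy":0,"wz":0,"dx":0,"dy":0.0295,"dz":-0.0316,"jaw":-1},{"wx":0,"wy":0,"wz":0,"dx":0,"dy":0.0295,"dz":-0.0316,"jaw":-1},{"wx":-0.13,"wy":0,"wz":0,"dx":0,"dy":0,"dz":0,"jaw":-1},{"wx":-0.13,"wy":0,"wz":0,"dx":0,"dy":0,"dz":0,"jaw":-1},{"wx":-0.13,"wy":0,"wz":0,"dx":0,"dy":0,"dz":0,"jaw":-1},{"wx":-0.13,"wy":0,"wz":0,"dx":0,"dy":0,"dz":0,"jaw":-1},{"wx":-0.13,"wy":0,"wz":0,"dx":0,"dy":0,"dz":0,"jaw":-1},{"wx":-0.13,"wy":0,"wz":0,"dx":0,"dy":0,"dz":0,"jaw":-1},{"wx":-0.13,"wy":0,"wz":0,"dx":0,"dy":0,"dz":0,"jaw":-1}]'; python3 d.py .5702 .116 .04 99.25
```

```text
clock: 6.2
ee_pos: [0.5686, 0.121, 0.0342]
ee_rot: [[-0.006, 0.117, 0.993], [-0.001, 0.993, -0.117], [-1.0, -0.002, -0.006]]
contact_force: [-0.3, -0.7, -0.7]
gripper_width: 0.494
t 6.2 p [568.6 121.   34.2] shift mm [-5.8 -4.8  2.1] turn [-0.279 -0.006  0.001] F [-0.3 -0.7 -0.7] w 0.494 ang 83.3 q [ 0.08  0.66  1.59 -0.    0.9  -1.37]
```

```bash
python3 -m crank '[{"wx":-0.12,"wy":0,"wz":0,"dx":0,"dy":-0.004,"dz":0.002,"jaw":-1},{"wx":-0.12,"wy":0,"wz":0,"dx":0,"dy":0,"dz":0,"jaw":-1},{"wx":-0.03,"wy":-0.005,"wz":0,"dx":0,"dy":0,"dz":0,"jaw":-1},{"wx":0,"wy":0,"wz":0,"dx":0,"dy":0,"dz":0,"jaw":-1},{"wx":0,"wy":0,"wz":0,"dx":0.008,"dy":0,"dz":0,"jaw":-1},{"wx":0,"wy":0,"wz":0,"dx":0.008,"dy":0,"dz":0,"jaw":-1},{"wx":0,"wy":0,"wz":0,"dx":0.006,"dy":0,"dz":0,"jaw":-1},{"wx":0,"wy":0,"wz":0,"dx":0,"dy":0,"dz":0,"jaw":-1},{"wx":0,"wy":0,"wz":0,"dx":0,"dy":0,"dz":0,"jaw":-1},{"wx":0,"wy":0,"wz":0,"dx":0,"dy":0,"dz":0,"jaw":-1}]'; python3 d.py .5702 .116 .003 99.25
python3 - <<'E'
from workcell import read_camera
import cv2,pickle,numpy as np
for n,(x0,y0,x1,y1) in dict(scene=(250,190,390,290),top=(290,130,390,230)).items():
    r=read_camera(n);pickle.dump(r,open(n+'3.pkl','wb'));k=700//(x1-x0);k=min(k,5);cv2.imwrite(f'pics/{n}3.png',cv2.resize(r['image'][y0:y1,x0:x1],None,fx=k,fy=k,interpolation=cv2.INTER_CUBIC)[:,:,::-1])
E
```

```text
clock: 7.2
ee_pos: [0.5674, 0.1164, 0.006]
ee_rot: [[-0.01, -0.164, 0.986], [-0.001, 0.986, 0.164], [-1.0, 0.0, -0.01]]
contact_force: [-0.5, -0.1, -0.1]
gripper_width: 0.494
t 7.2 p [567.4 116.4   6. ] shift mm [ 3.  -0.9  2.8] turn [ 0.003 -0.01  -0.   ] F [-0.5 -0.1 -0.1] w 0.494 ang 99.4 q [ 0.07  0.7   1.6  -0.    0.84 -1.66]
```

View pics/scene3.png

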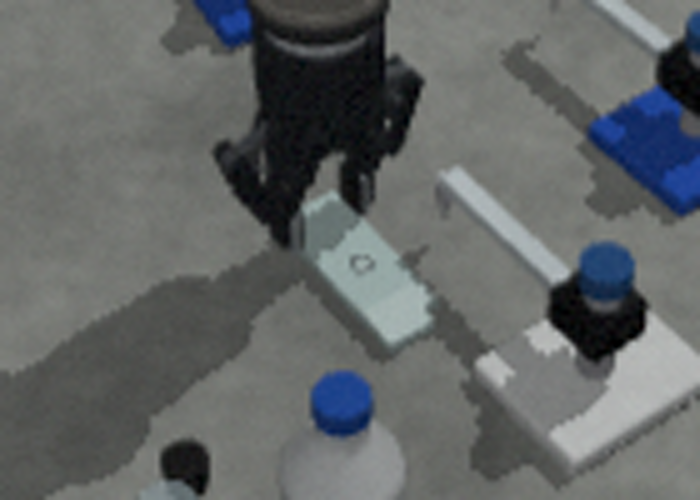

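View pics/top3.png

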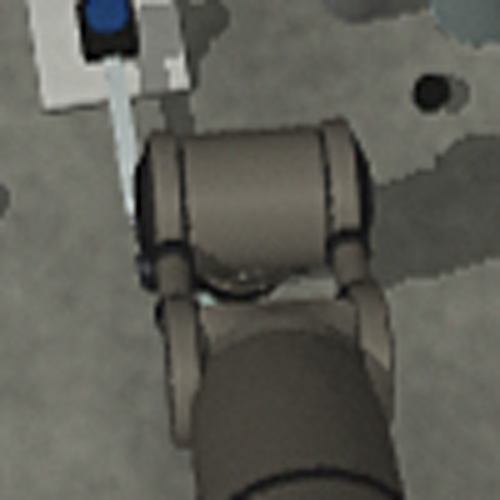

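Run:
```python
import pickle
from h import *
r=pickle.load(open('scene3.pkl','rb'))
p=ray(r,250-.4+361/5,190-.4+262/5,.013);print(p)
a=np.radians(9.25);g=np.array([.5674,.1164]);d=p[:2]-g
print('along,across',d@[np.cos(a),np.sin(a)],d@[-np.sin(a),np.cos(a)])
```

```text
[0.60866683 0.12193652 0.013     ]
along,across 0.041620169185724074 -0.0011688118185736313
```

```bash
python3 -m crank '[{"wx":0,"wy":-0.01,"wz":0,"dx":0.003,"dy":0,"dz":0,"jaw":-1},{"wx":0,"wy":0,"wz":0,"dx":0,"dy":0.007,"dz":0.001,"jaw":-1},{"wx":0,"wy":0,"wz":0,"dx":0,"dy":0.007,"dz":0.001,"jaw":-1},{"wx":0,"wy":0,"wz":0,"dx":0,"dy":0.007,"dz":0.001,"jaw":-1},{"wx":0,"wy":0,"wz":0,"dx":0,"dy":0.007,"dz":0.001,"jaw":-1},{"wx":0,"wy":0,"wz":0,"dx":0,"dy":0.007,"dz":0.001,"jaw":-1},{"wx":0,"wy":0,"wz":0,"dx":0,"dy":0.007,"dz":0,"jaw":-1},{"wx":0,"wy":0,"wz":0,"dx":0,"dy":0.007,"dz":0,"jaw":-1},{"wx":0,"wy":0,"wz":0,"dx":0,"dy":0.007,"dz":0,"jaw":-1},{"wx":0,"wy":0,"wz":0,"dx":0,"dy":0,"dz":0,"jaw":-1}]'; python3 d.py .5627 .1767 .001 99.25
python3 - <<'E'
from workcell import read_camera
import cv2,pickle,numpy as np
from h import *
r=read_camera('scene');pickle.dump(r,open('scene4.pkl','wb'));cv2.imwrite(f'pics/scene4.png',cv2.resize(r['image'][200:260,310:380],None,fx=10,fy=10,interpolation=cv2.INTER_CUBIC)[:,:,::-1])
E
```

```text
clock: 8.3
ee_pos: [0.5632, 0.1788, 0.0039]
ee_rot: [[0.004, -0.165, 0.986], [0.001, 0.986, 0.165], [-1.0, 0.0, 0.004]]
contact_force: [-0.8, 0.2, -1.1]
gripper_width: 0.491
t 8.3 p [563.2 178.8   3.9] shift mm [ 2.9 -2.  -0.8] turn [ 0.005  0.004 -0.   ] F [-0.8  0.2 -1.1] w 0.491 ang 99.5 q [ 0.18  0.72  1.58  0.    0.84 -1.56]
```

View pics/scene4.png

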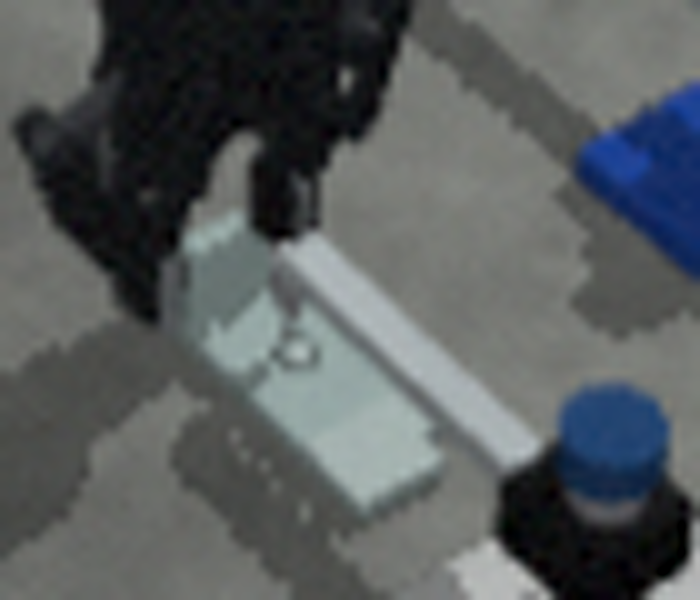

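Run:
```python
import pickle,cv2
from h import *
r=pickle.load(open('scene4.pkl','rb'));r0=pickle.load(open('scene0.pkl','rb'))
f=lambda u,v:(310-.45+u/10,200-.45+v/10)
print('ring',ray(r,*f(296,352),.011)); print('tip expected crop',10*(proj(r,(.604,.1822,.016))-[309.55,199.55]),'shadowpt')
for R,n in((r,'now'),(r0,'before')):
    a=cv2.resize(R['image'][224:240,328:350],None,fx=30,fy=30,interpolation=cv2.INTER_NEAREST);cv2.imwrite(f'pics/tip_{n}.png',cv2.convertScaleAbs(a,alpha=1.4)[:,:,::-1])
```

```text
ring [0.60487831 0.18359185 0.011     ]
tip expected crop [291.03596744 340.48575713] shadowpt
```

View pics/tip_now.png

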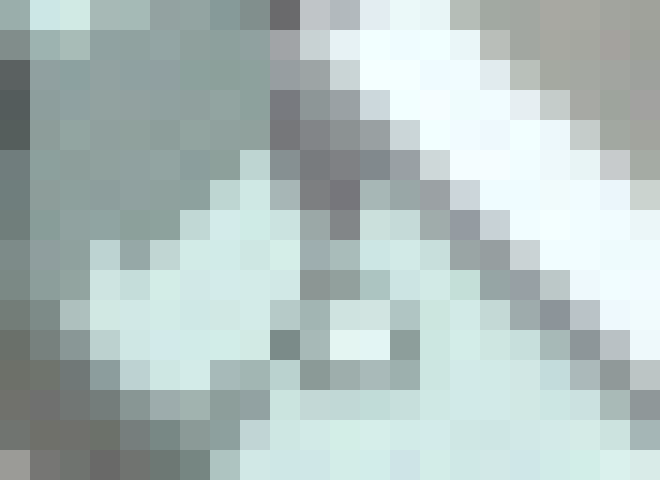

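```bash
python3 -m crank '[{"wx":0,"wy":0,"wz":0,"dx":0,"dy":-0.0012,"dz":-0.001,"jaw":-1},{"wx":0,"wy":0,"wz":0,"dx":0.001,"dy":0,"dz":0,"jaw":-1},{"wx":0,"wy":0,"wz":0,"dx":0.001,"dy":0,"dz":0,"jaw":-1},{"wx":0,"wy":0,"wz":0,"dx":0.001,"dy":0,"dz":0,"jaw":-1},{"wx":0,"wy":0,"wz":0,"dx":0,"dy":0,"dz":0,"jaw":-1},{"wx":0,"wy":0,"wz":0,"dx":0,"dy":0,"dz":0,"jaw":-1},{"wx":0,"wy":0,"wz":0,"dx":0,"dy":0,"dz":0,"jaw":-1},{"wx":0,"wy":0,"wz":0,"dx":0,"dy":0,"dz":0,"jaw":-1},{"wx":0,"wy":0,"wz":0,"dx":0,"dy":0,"dz":0,"jaw":-1},{"wx":0,"wy":0,"wz":0,"dx":0,"dy":0,"dz":0,"jaw":-1}]'; python3 d.py .5627 .1767 .001 99.25
python3 - <<'E'
from workcell import read_camera
import cv2,pickle,numpy as np
from h import *
r=read_camera('scene');pickle.dump(r,open('scene5.pkl','wb'))
a=cv2.resize(r['image'][224:248,325:360],None,fx=20,fy=20,interpolation=cv2.INTER_NEAREST);cv2.imwrite(f'pics/tip5.png',cv2.convertScaleAbs(a,alpha=1.4)[:,:,::-1])
E
```

```text
clock: 9.35
ee_pos: [0.5629, 0.1756, 0.0009]
ee_rot: [[0.004, -0.164, 0.987], [0.001, 0.987, 0.164], [-1.0, 0.0, 0.004]]
contact_force: [-0.5, 0.8, -0.4]
gripper_width: 0.493
t 9.35 p [562.9 175.6   0.9] shift mm [-0.1  1.1 -0. ] turn [ 0.003  0.004 -0.   ] F [-0.5  0.8 -0.4] w 0.493 ang 99.4 q [ 0.17  0.72  1.59 -0.    0.83 -1.56]
```

View pics/tip5.png

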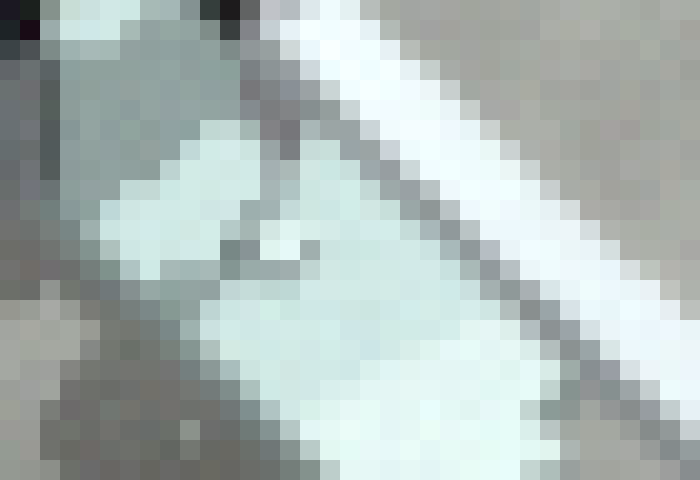

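Run:
```python
import pickle
from h import *
r=pickle.load(open('scene5.pkl','rb'))
print('ring',ray(r,338.4,235.6,.008),'under tip px',proj(r,(.604,.1822,.008)),proj(r,(.604,.1822,.016)))
print(proj(r,(.605,.1822,.008)),proj(r,(.604,.1832,.008)))
```

```text
ring [0.60453135 0.18123805 0.008     ] under tip px [338.59142471 235.38131312] [338.65359674 233.59857571]
[338.7478869  235.59491042] [338.87660628 235.2720524 ]
```

The ring centre at scene (338.4,235.6) sits within about 1 mm of the point below the needle tip. I release the plate so it lies free there, hold for a second, then regrip.

```bash
python3 -m crank '[{"wx":0,"wy":0,"wz":0,"dx":0,"dy":0,"dz":0,"jaw":0.2},{"wx":0,"wy":0,"wz":0,"dx":0,"dy":0,"dz":0,"jaw":0.2},{"wx":0,"wy":0,"wz":0,"dx":0,"dy":0,"dz":0,"jaw":0.2},{"wx":0,"wy":0,"wz":0,"dx":0,"dy":0,"dz":0,"jaw":0.2},{"wx":0,"wy":0,"wz":0,"dx":0,"dy":0,"dz":0,"jaw":0.2},{"wx":0,"wy":0,"wz":0,"dx":0,"dy":0,"dz":0,"jaw":0.2},{"wx":0,"wy":0,"wz":0,"dx":0,"dy":0,"dz":0,"jaw":0.2},{"wx":0,"wy":0,"wz":0,"dx":0,"dy":0,"dz":0,"jaw":0.2},{"wx":0,"wy":0,"wz":0,"dx":0,"dy":0,"dz":0,"jaw":0.2},{"wx":0,"wy":0,"wz":0,"dx":0,"dy":0,"dz":0,"jaw":0.2}]'; python3 d.py .5627 .1767 .001 99.25
python3 - <<'E'
from workcell import read_camera
import cv2,pickle,numpy as np
from h import *
r=read_camera('scene');pickle.dump(r,open('scene6.pkl','wb'))
a=cv2.resize(r['image'][215:255,315:365],None,fx=14,fy=14,interpolation=cv2.INTER_NEAREST);cv2.imwrite(f'pics/tip6.png',cv2.convertScaleAbs(a,alpha=1.4)[:,:,::-1])
E
```

```text
clock: 10.4
ee_pos: [0.5635, 0.1756, 0.0013]
ee_rot: [[0.006, -0.163, 0.987], [0.001, 0.987, 0.163], [-1.0, -0.0, 0.006]]
contact_force: [-0.8, 0.2, 0.5]
gripper_width: 0.6
t 10.4 p [563.5 175.6   1.3] shift mm [ 0.3  1.2 -0.6] turn [0.003 0.006 0.   ] F [-0.8  0.2  0.5] w 0.6 ang 99.4 q [ 0.17  0.72  1.59 -0.    0.83 -1.56]
```

View pics/tip6.png

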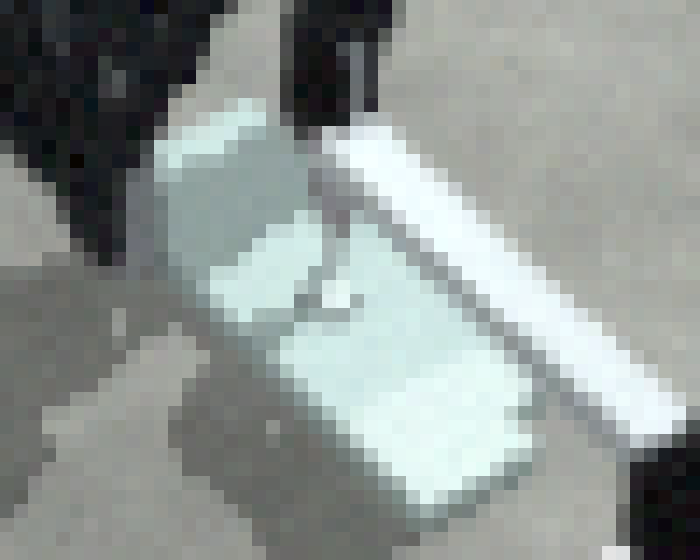

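Plate is free and flat; the ring at crop (330,300), scene (338.6,236), is unmoved under the needle. I hold a bit longer, regrip, then lift slightly.

```bash
python3 -m crank '[{"wx":0,"wy":0,"wz":0,"dx":0,"dy":0,"dz":0,"jaw":0.2},{"wx":0,"wy":0,"wz":0,"dx":0,"dy":0,"dz":0,"jaw":0.2},{"wx":0,"wy":0,"wz":0,"dx":0,"dy":0,"dz":0,"jaw":0.2},{"wx":0,"wy":0,"wz":0,"dx":0,"dy":0,"dz":0,"jaw":0.2},{"wx":0,"wy":0,"wz":0,"dx":0,"dy":0,"dz":0,"jaw":0.2},{"wx":0,"wy":0,"wz":0,"dx":0,"dy":0,"dz":0,"jaw":-0.2},{"wx":0,"wy":0,"wz":0,"dx":0,"dy":0,"dz":0,"jaw":-1},{"wx":0,"wy":0,"wz":0,"dx":0,"dy":0,"dz":0,"jaw":-1},{"wx":0,"wy":0,"wz":0,"dx":0,"dy":0,"dz":0,"jaw":-1},{"wx":0,"wy":0,"wz":0,"dx":-0.002,"dy":0,"dz":0,"jaw":-1}]' 50; python3 d.py .575 .105 .003 99.25
```

```text
clock: 11.45
ee_pos: [0.5633, 0.1756, 0.0034]
ee_rot: [[0.005, -0.163, 0.987], [0.001, 0.987, 0.163], [-1.0, -0.0, 0.005]]
contact_force: [0.3, -0.5, -1.7]
gripper_width: 0.49
t 11.45 p [563.3 175.6   3.4] shift mm [  0.4 -71.6  -0. ] turn [0.003 0.005 0.   ] F [ 0.3 -0.5 -1.7] w 0.49 ang 99.4 q [ 0.17  0.72  1.59 -0.    0.83 -1.56]
```

```bash
python3 -m crank '[{"wx":0,"wy":0,"wz":0,"dx":0,"dy":-0.008,"dz":0,"jaw":-1},{"wx":0,"wy":0,"wz":0,"dx":0,"dy":-0.011,"dz":0,"jaw":-1},{"wx":0,"wy":0,"wz":0,"dx":0,"dy":-0.012,"dz":0,"jaw":-1},{"wx":0,"wy":0,"wz":0,"dx":0,"dy":-0.013,"dz":0,"jaw":-1},{"wx":0,"wy":0,"wz":0,"dx":0,"dy":-0.013,"dz":0,"jaw":-1},{"wx":0,"wy":0,"wz":0,"dx":0,"dy":-0.013,"dz":0,"jaw":-1},{"wx":0,"wy":0,"wz":0,"dx":-0.015,"dy":0,"dz":-0.02,"jaw":-1},{"wx":0,"wy":0,"wz":0,"dx":-0.03,"dy":0,"dz":-0.02,"jaw":-1},{"wx":0,"wy":0,"wz":0,"dx":-0.03,"dy":0,"dz":-0.02,"jaw":-1},{"wx":0,"wy":0,"wz":0,"dx":-0.03,"dy":0,"dz":-0.02,"jaw":-1}]'; python3 d.py .42 -.29 .115 96.2
python3 - <<'E'
import pickle
from h import *
t=pickle.load(open('top0.pkl','rb'));s=pickle.load(open('scene0.pkl','rb'))
for z in(.264,.2): print([np.round(ray(t,289.6+u/4,109.6+v/4,z)*1e3).tolist() for u,v in((632,42),(712,38),(722,75),(712,133),(638,143))])
print([np.round(ray(s,159.6+u/3.2,219.6+v/3.2,.264)*1e3).tolist() for u,v in((12,112),(105,72),(128,125),(35,165))])
E
```

```text
clock: 12.45
ee_pos: [0.4936, 0.0814, 0.1061]
ee_rot: [[-0.003, -0.159, 0.987], [-0.0, 0.987, 0.159], [-1.0, 0.0, -0.003]]
contact_force: [0.3, -0.5, -0.9]
gripper_width: 0.494
t 12.45 p [493.6  81.4 106.1] shift mm [  -8.5 -355.  -131.7] turn [ 0.051 -0.003 -0.   ] F [ 0.3 -0.5 -0.9] w 0.494 ang 99.1 q [ 0.01  0.44  1.76 -0.    0.94 -1.72]
[[741.0, -223.0, 264.0], [744.0, -285.0, 264.0], [715.0, -292.0, 264.0], [669.0, -283.0, 264.0], [661.0, -226.0, 264.0]]
[[759.0, -242.0, 200.0], [762.0, -307.0, 200.0], [732.0, -314.0, 200.0], [683.0, -305.0, 200.0], [675.0, -245.0, 200.0]]
[[690.0, -290.0, 264.0], [682.0, -228.0, 264.0], [735.0, -225.0, 264.0], [740.0, -285.0, 264.0]]
```

```bash
python3 -m crank '[{"wx":0,"wy":0,"wz":0,"dx":-0.005,"dy":-0.02,"dz":-0.004,"jaw":-1},{"wx":0,"wy":0,"wz":0,"dx":-0.005,"dy":-0.035,"dz":-0.004,"jaw":-1},{"wx":0,"wy":0,"wz":0,"dx":0,"dy":-0.04,"dz":-0.004,"jaw":-1},{"wx":0.01,"wy":0,"wz":0,"dx":0,"dy":-0.04,"dz":-0.004,"jaw":-1},{"wx":0.01,"wy":0,"wz":0,"dx":0,"dy":-0.04,"dz":-0.004,"jaw":-1},{"wx":0.01,"wy":0,"wz":0,"dx":0,"dy":-0.04,"dz":-0.004,"jaw":-1},{"wx":0.01,"wy":0,"wz":0,"dx":0,"dy":-0.04,"dz":-0.004,"jaw":-1},{"wx":0.01,"wy":0,"wz":0,"dx":0,"dy":-0.035,"dz":-0.004,"jaw":-1},{"wx":0,"wy":0,"wz":0,"dx":0,"dy":-0.02,"dz":-0.004,"jaw":-1},{"wx":0,"wy":0,"wz":0,"dx":0,"dy":-0.01,"dz":-0.004,"jaw":-1}]'; python3 d.py .5085 -.2815 .113 96.2
```

```text
clock: 13.45
ee_pos: [0.4973, -0.2612, 0.1238]
ee_rot: [[0.009, -0.106, 0.994], [-0.003, 0.994, 0.106], [-1.0, -0.004, 0.009]]
contact_force: [-0.5, 1.0, -1.8]
gripper_width: 0.491
t 13.45 p [ 497.3 -261.2  123.8] shift mm [ 11.  -21.3   8.9] turn [-0.002  0.009  0.004] F [-0.5  1.  -1.8] w 0.491 ang 96.1 q [-0.62  0.51  1.58  0.    1.05 -2.3 ]
```

```bash
python3 -m crank '[{"wx":0,"wy":0.004,"wz":0,"dx":0.003,"dy":-0.006,"dz":0.002,"jaw":-1},{"wx":0,"wy":0.004,"wz":0.002,"dx":0.003,"dy":-0.006,"dz":0.002,"jaw":-1},{"wx":0,"wy":0,"wz":0.002,"dx":0.003,"dy":-0.005,"dz":0.002,"jaw":-1},{"wx":0,"wy":0,"wz":0,"dx":0.002,"dy":-0.002,"dz":0.002,"jaw":-1},{"wx":0,"wy":0,"wz":0,"dx":0,"dy":0,"dz":0,"jaw":-1},{"wx":0,"wy":0,"wz":0,"dx":0,"dy":0,"dz":0,"jaw":-1},{"wx":0,"wy":0,"wz":0,"dx":0,"dy":0,"dz":0,"jaw":-1},{"wx":0,"wy":0,"wz":0,"dx":0,"dy":0,"dz":0,"jaw":-1},{"wx":0,"wy":0,"wz":0,"dx":0,"dy":0,"dz":0,"jaw":-1},{"wx":0,"wy":0,"wz":0,"dx":0,"dy":0,"dz":0,"jaw":-1}]'; python3 d.py .5085 -.2815 .113 96.2
python3 - <<'E'
from workcell import read_camera
import cv2,pickle,numpy as np
for n,(x0,y0,x1,y1) in dict(scene=(120,170,270,290),top=(390,100,490,220)).items():
    r=read_camera(n);pickle.dump(r,open(n+'7.pkl','wb'));k=5;cv2.imwrite(f'pics/{n}7.png',cv2.resize(r['image'][y0:y1,x0:x1],None,fx=k,fy=k,interpolation=cv2.INTER_CUBIC)[:,:,::-1])
E
```

```text
clock: 14.45
ee_pos: [0.5079, -0.2776, 0.1117]
ee_rot: [[-0.001, -0.109, 0.994], [0.002, 0.994, 0.109], [-1.0, 0.002, -0.001]]
contact_force: [0.2, 0.2, -1.1]
gripper_width: 0.494
t 14.45 p [ 507.9 -277.6  111.7] shift mm [-1.3 -4.   0.2] turn [ 0.001 -0.001 -0.002] F [ 0.2  0.2 -1.1] w 0.494 ang 96.3 q [-0.63  0.56  1.53  0.    1.06 -2.31]
```

View pics/scene7.png

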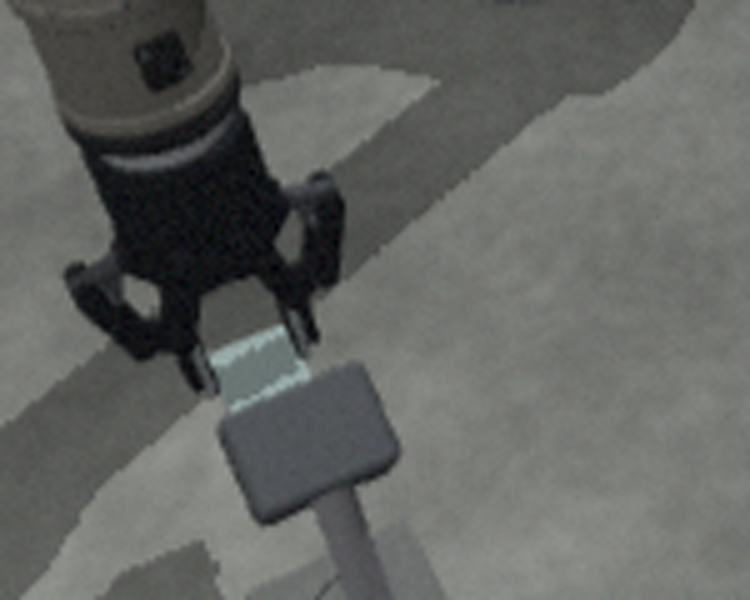

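View pics/top7.png

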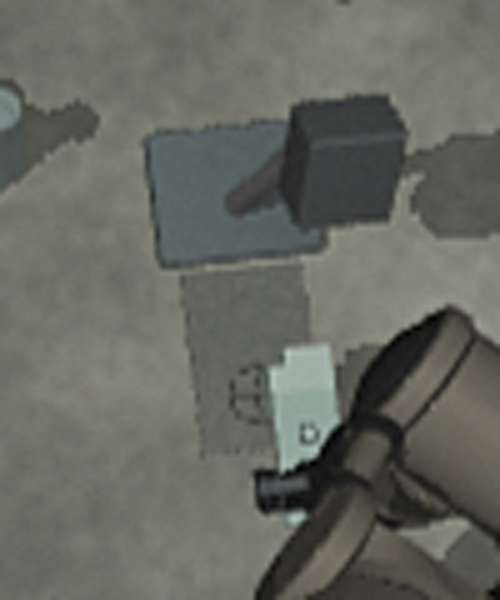

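Run:
```python
import pickle
from h import *
r=pickle.load(open('top7.pkl','rb'))
f=lambda u,v:(389.6+u/5,99.6+v/5)
ring=ray(r,*f(308,434),.119);print('ring',ring,'circle',ray(r,*f(252,391),.002))
pts={k:ray(r,*f(*q),.119) for k,q in dict(fr_right=(330,344),boundR=(336,385),boundL=(272,392),plR=(340,412),notchin=(285,362)).items()}
for k,v in pts.items():print(k,np.round(v*1e3,1))
a=np.radians(6.25);print('frosted from ring',ring[:2]+.045*np.array([np.cos(a),np.sin(a)]))
```

```text
ring [ 0.55111933 -0.27258732  0.119     ] circle [ 0.59812706 -0.26725193  0.002     ]
fr_right [ 613.1 -289.   119. ]
boundR [ 584.9 -292.5  119. ]
boundL [ 579.9 -248.7  119. ]
plR [ 566.3 -294.7  119. ]
notchin [ 600.5 -258.   119. ]
frosted from ring [ 0.59585187 -0.26768831]
```

Frosted-label middle measures (0.596, −0.268, ~0.119) against the reading point (0.597, −0.270, 0.120). The notch end faces the post, the plate is level, and the head is clear. I let it settle one more second, check, and hand in.

```bash
python3 -m crank '[{"wx":0,"wy":0,"wz":0,"dx":0,"dy":0,"dz":0,"jaw":-1},{"wx":0,"wy":0,"wz":0,"dx":0,"dy":0,"dz":0,"jaw":-1},{"wx":0,"wy":0,"wz":0,"dx":0,"dy":0,"dz":0,"jaw":-1},{"wx":0,"wy":0,"wz":0,"dx":0,"dy":0,"dz":0,"jaw":-1},{"wx":0,"wy":0,"wz":0,"dx":0,"dy":0,"dz":0,"jaw":-1},{"wx":0,"wy":0,"wz":0,"dx":0,"dy":0,"dz":0,"jaw":-1},{"wx":0,"wy":0,"wz":0,"dx":0,"dy":0,"dz":0,"jaw":-1},{"wx":0,"wy":0,"wz":0,"dx":0,"dy":0,"dz":0,"jaw":-1},{"wx":0,"wy":0,"wz":0,"dx":0,"dy":0,"dz":0,"jaw":-1},{"wx":0,"wy":0,"wz":0,"dx":0,"dy":0,"dz":0,"jaw":-1}]' && python3 d.py .5085 -.2815 .113 96.2 && python3 -c "
from workcell import manip
import numpy as np
print(np.round(manip.get_obs()['joint_vel'],3)); print(manip.close_job())"
```

```text
clock: 15.55
ee_pos: [0.5078, -0.2778, 0.1117]
ee_rot: [[-0.001, -0.108, 0.994], [0.002, 0.994, 0.108], [-1.0, 0.002, -0.001]]
contact_force: [-0.3, -0.8, -1.7]
gripper_width: 0.487
t 15.55 p [ 507.8 -277.8  111.7] shift mm [-1.3 -3.7  0.3] turn [ 0.001 -0.001 -0.002] F [-0.3 -0.8 -1.7] w 0.487 ang 96.2 q [-0.63  0.56  1.53  0.    1.06 -2.31]
[ 0.001 -0.002  0.001 -0.001  0.003 -0.   ]
the job is handed in; nothing more can be done
None
```

I set the plate flat under the white applicator's needle, then carried it to the reader and handed the job in at 15.6 s, still holding it at the reading point. No verdict was reported.

- **Under the needle:** I gripped the plate across its plain half and slid it in from the side. I released it there for over a second, with the ring about 1 mm from the needle point in the scene camera. I then regripped it and backed it out sideways.
- **At the reader:** the top camera put the middle of the frosted label at (0.596, −0.268). Three readings of the reading point lie 1–4 mm from that in the horizontal plane: (0.598, −0.267) and (0.596, −0.272) from the printed circle, and (0.596, −0.272) from the foot plate. The scene camera's first reading of the circle, (0.592, −0.280), disagreed by about 12 mm; the reader's post partly hid it, so I did not use it. All of these are within the 25 mm allowed.
- **Height and attitude:** the height, about 0.119 m, comes from the tool position rather than the cameras. The tool was level, lined up within a degree or so, and still.
- **Not checked:** I did not measure the bottle, flask and stopper again at the end. The arm never went near them.

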